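Open the spring-lid parts case

ROBOT

A 6-joint arm with a two-finger parallel gripper is mounted at the origin on the work surface. World frame = base frame: x ahead of the robot, y to its left, z up, the work surface at z = 0. Lengths are in m, angles in rad, forces in N, time in s.
With the tool pointing down it reaches from about 0.35 to 0.725 m from the base axis. Payload 4.3 kg.
Tool frame: the origin (TCP) lies between the finger pads; the fingertips stand arm.finger_overhang ahead of it and the grasp point (between the pads) lies 8 mm behind it (arm.finger_overhang is the distance from the TCP to the fingertips, in m); x points along the fingers, z is the direction in which the jaws open and shut, and the axes are right-handed (so a half turn about x gives the same grasp; the last joint's range is limited). The gripper opens to 85 mm and grips with 20 to 120 N. Pads are 22 mm wide; open, the fingers measure 114 mm over their backs; the gripper's body (76 mm by 85 mm) begins 54 mm behind the grasp point. The pads swing forward as they close: fully open they stand 13 mm farther back than shut.
Start: joints at [1.171, 0.377, 0.081, 1.274, 0, 1.46], TCP at [0.164, 0.551, 0.242] pointing down, gripper open.
Joint ranges: [-2.72, 2.72], [-0.84, 1.66], [-1.02, 1.22], [-1.77, 2.12], [-1.37, 1.28], [-3.14, 3.14]. Speed limits (rad/s): [2.57, 2.57, 3.14, 3.14, 3.14, 3.14].

INTERFACE

Orientations are given as [roll, pitch, yaw] about the fixed x, y, z axes, in that order (R = Rz(yaw) Ry(pitch) Rx(roll)).
In Python, from plant import arm gives the robot as it stands. Calls block until the motion is done:
- arm.move_to(position, orientation): joint-space move of the TCP to a pose.
- arm.line_to(position, speed=0.15, ori=None): straight line of the TCP; ori=None keeps the orientation; speed is the mean speed in m/s.
- arm.movej(angles): joint-space move.
- arm.move_gripper(opening, grip_force=None): opening from 0.0 (shut) to 1.0 (fully open); grip_force is the grip in N (None keeps the last); returns when the fingers have stopped.
- arm.wait(seconds).
- arm.ik(position, orientation): joint angles nearest the present ones, or None.
- arm.snapshot(name): name is "side" or "top"; returns a dict with "image" (400x640x3 uint8, red, green, blue), "fx", "fy", "cx", "cy" (pixels), "cam_to_world" (4x4, takes a point from camera to world coordinates). Camera axes: x right, y down, z forward; pixel columns grow to the right and rows downward; lengths in m; the calibration is good to about 2 mm. A picture is of the moment at which its call begins. There is no depth.
A pose or a line that the arm cannot do raises arm.PlanningError and nothing moves.
- arm.sign_off(): hands the job in, once; it reports no verdict.
Readings, each from a call of its own:
- arm.read_t(): time.
- arm.read_q(): joint angles.
- arm.read_dq(): joint speeds.
- arm.read_tau(): joint torques, N m.
- arm.read_tool_pos(): TCP position.
- arm.read_orientation(): TCP orientation.
- arm.read_wrist_force(): force on the tool from outside, world axes, zero at the start.
- arm.read_wrist_torque(): the same for the moment, N m.
- arm.read_finger_gap(): opening from 0.0 (shut) to 1.0 (fully open).
Only numpy, scipy, OpenCV 4.12 (cv2) and the standard library are available. Lean on these libraries where they do the work, as an engineer would, in place of code of your own. Each camera call takes 0.05 s, during which the arm holds its last target.

TASK

Two alike steel parts cases stand on the chandelier restorer's bench. Press down the release tab on the front of the larger one with a fingertip so that its lid springs up, then push the lid all the way back against its stop, leave it standing open and draw clear. Only touch and push: pick nothing up, force nothing, leave the smaller case shut and the other things on the bench and in the case where they are.

Things in the scene. Friction and masses are not known exactly. Their poses are not given: they have to be found in the camera images.
- big_case: the larger of two alike cases: grey sheet-steel parts box screwed to the bench, 110 mm front to back (its x) by 150 mm wide (y), walls 3 mm thick, 60 mm high, origin at the centre of its underside. Release tab on its front (-x), lid hinged on its rear (+x) rim; +x points away from the robot, turned up to 0.4 rad. Two small parts lie loose inside.
- big_lid (a joint): hinge of the big case's flat aluminium lid (110 x 150 x 6 mm), rad: 0 shut, held by the tab's hook; 1.75 fully open at its stop, 10 degrees past upright. Unhooked, a spring lifts it in under 1.5 s to between 0.8 and 1.3 rad, where friction holds it; from there on it stays where it is left. Pushing it on takes under 3 N at the front edge; while it still leans low, push up and back along its arc, as a level push can jam.
- big_tab (a joint): the big case's release tab, a steel rocker pivoted across the middle of the front wall (50 mm over the bench, 6 mm before the wall), rad: 0 at rest, 0.38 fully pressed (stop). Its hook lies over the lid's front edge; pressing the tab down turns the hook forward and frees the lid at about 0.25 rad. It springs back; 4 to 5 N at the pad presses it fully.
- big_tab_pad (a point): where to press: upper face of the big case's flat level tab (40 mm wide, 4 mm thick, reaching 45 mm before the wall), 34 mm before the wall, 52 mm over the bench at rest, sinking about 10 mm. The hook, 26 mm wide, stands between it and the lid, top 71 mm over the bench. Axes as the case's at rest, turning with the tab.
- big_lid_edge (a point): middle of the big lid's front (free) edge, on its underside, 110 mm from the hinge line; moves with the lid. Shut, it lies 60.5 mm over the bench, its axes as the case's.
- big_lid_hinge (a point): middle of the big lid's hinge line at the rear rim, 55 mm behind the case's centre, 60.5 mm over the bench; turns with the lid.
- small_case: the smaller of two alike cases: grey sheet-steel parts box screwed to the bench, 80 mm front to back (its x) by 100 mm wide (y), walls 3 mm thick, 60 mm high, origin at the centre of its underside. Release tab on its front (-x), lid hinged on its rear (+x) rim; +x points away from the robot, turned up to 0.4 rad. One small part lies loose inside.
- small_lid (a joint): hinge of the small case's flat aluminium lid (80 x 100 x 6 mm), rad: 0 shut, held by the tab's hook; 1.75 fully open at its stop, 10 degrees past upright. Unhooked, a spring lifts it in under 1.5 s to between 0.8 and 1.3 rad, where friction holds it; from there on it stays where it is left. Pushing it on takes under 2 N at the front edge; while it still leans low, push up and back along its arc, as a level push can jam.
- small_tab (a joint): the small case's release tab, a steel rocker pivoted across the middle of the front wall (50 mm over the bench, 6 mm before the wall), rad: 0 at rest, 0.38 fully pressed (stop). Its hook lies over the lid's front edge; pressing the tab down turns the hook forward and frees the lid at about 0.25 rad. It springs back; 4 to 5 N at the pad presses it fully.
- small_tab_pad (a point): where to press: upper face of the small case's flat level tab (40 mm wide, 4 mm thick, reaching 45 mm before the wall), 34 mm before the wall, 52 mm over the bench at rest, sinking about 10 mm. The hook, 26 mm wide, stands between it and the lid, top 71 mm over the bench. Axes as the case's at rest, turning with the tab.
- small_lid_edge (a point): middle of the small lid's front (free) edge, on its underside, 80 mm from the hinge line; moves with the lid. Shut, it lies 60.5 mm over the bench, its axes as the case's.
- small_lid_hinge (a point): middle of the small lid's hinge line at the rear rim, 40 mm behind the case's centre, 60.5 mm over the bench; turns with the lid.
- cup_in: silver candle cup, 36 mm wide, 34 mm tall, standing inside the larger case, hidden until it is open; a bystander, origin at the centre of its underside
- dish_in: silver drip dish, 52 mm wide, 12 mm tall, lying inside the larger case, hidden until it is open; a bystander, origin at the centre of its underside
- nut_in: round brass nut, 28 mm wide, 12 mm tall, inside the smaller case, hidden; a bystander, origin at the centre of its underside
- finial: turned silver finial, 38 mm wide, 60 mm tall, standing between the two cases; a bystander, origin at the centre of its underside
- candle_cup: silver candle cup, 36 mm wide, 34 mm tall, standing between the two cases, farther back than the finial; a bystander, origin at the centre of its underside
- drip_dish: shallow silver drip dish, 72 mm wide, 13 mm tall, lying nearer the robot than the cases; a bystander, origin at the centre of its underside
- polish_jar: closed jar of polish, 56 mm wide, 65 mm tall, on the left; a bystander, origin at the centre of its underside
- silver_arm: S-shaped silver chandelier arm, 12 mm bar, about 165 mm long and 70 mm wide, lying flat on the right; a bystander, origin at the centre of its underside
- screwdriver: screwdriver lying at the back, behind the cases; a bystander, origin at the centre of its underside
- screw_bowl: small steel bowl, 70 mm wide, 30 mm tall, at the back right; a bystander, origin at the centre of its underside

How it is judged:
By the outcome, as a careful person would: the job done as asked, in the order asked, and still so for the second after the job is handed in, with the robot touching nothing.
It also fails if it takes over 40 s, if anything falls off the work surface, if the arm or the gripper's body presses on something with over 40 N, if the wrist force passes 120 N, or if a joint passes its speed limit or range.

## Working session

There is one attempt and no reset: what is moved stays moved. The work goes in short steps, each a Python script; the robot and the scene stay as the last script left them, time stands still between calls to the robot, and variables do not carry over. Pictures are saved under pics/ and viewed, and the job is handed in when it is done.

```bash
ls; mkdir -p pics; python3 - <<'E'
from plant import arm
import cv2
for n in("top","side"):
    s=arm.snapshot(n); cv2.imwrite(f"pics/{n}0.png",s["image"][:,:,::-1]); print(n,s["fx"],s["fy"],s["cx"],s["cy"]); print(s["cam_to_world"])
print(arm.finger_overhang,arm.read_t(),arm.read_orientation(),arm.read_finger_gap())
E
```

```text
pics
top 479.9513763398251 479.9513763398251 314.4956520505616 198.97155044639982
[[-0.02465078 -0.9956676   0.089657    0.46908041]
 [-0.99965855  0.02377298 -0.01084543  0.01724723]
 [ 0.00866702 -0.08989374 -0.99591365  1.30956806]
 [ 0.          0.          0.          1.        ]]
side 461.5003050003518 461.5003050003518 312.83589453633687 194.85343281442326
[[ 0.72562569 -0.32801718  0.60487361 -0.08397992]
 [-0.68770815 -0.37498733  0.6216446  -0.70933608]
 [ 0.02290983 -0.8670578  -0.49768053  0.63883439]
 [ 0.          0.          0.          1.        ]]
0.011 0.1 [ 3.04453523  1.56891895 -1.95762163] 1.0016379864890579
```

View pics/top0.png

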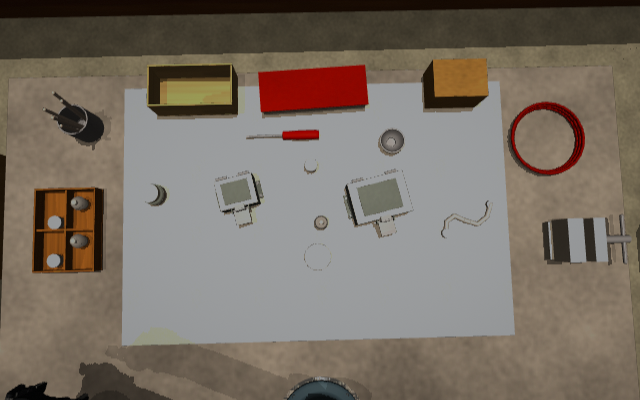

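View pics/side0.png

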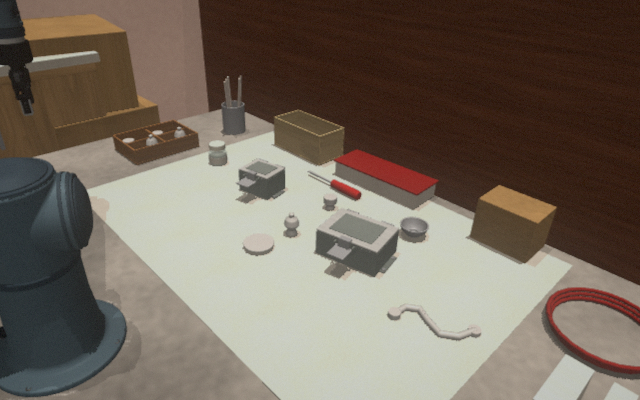

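The top view shows the larger case at about px (380,197) with its tab at (385,228). The smaller one is at (237,193), the finial at (321,222) and the jar at (157,193). Next I'll zoom in on the big case.

```bash
python3 - <<'E'
import cv2
a=cv2.imread("pics/top0.png")[155:255,320:440]; cv2.imwrite("pics/topc.png",cv2.resize(a,None,fx=6,fy=6,interpolation=cv2.INTER_CUBIC)[:600])
a=cv2.imread("pics/side0.png")[200:280,300:410]; cv2.imwrite("pics/sidec.png",cv2.resize(a,None,fx=7,fy=7,interpolation=cv2.INTER_CUBIC))
E
```

```text
(no output)
```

View pics/topc.png

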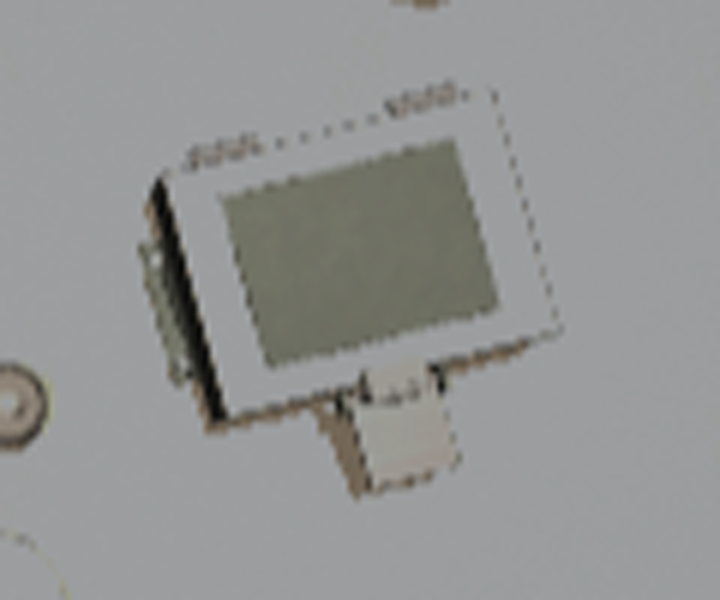

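View pics/sidec.png

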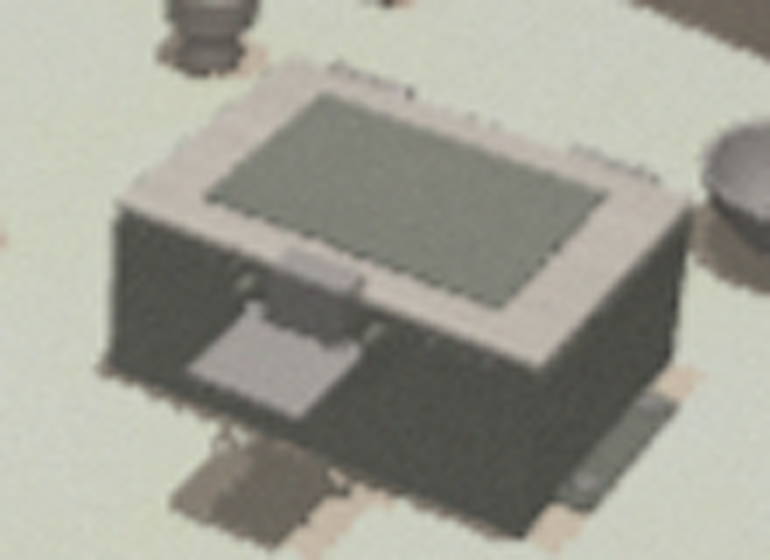

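```bash
cat > h.py <<'E'
import numpy as np
from plant import arm
import cv2
C={'top':(479.951376,314.49565,198.97155,np.array([[-0.02465078,-0.9956676,0.089657,0.46908041],[-0.99965855,0.02377298,-0.01084543,0.01724723],[0.00866702,-0.08989374,-0.99591365,1.30956806]])),
'side':(461.500305,312.835895,194.853433,np.array([[0.72562569,-0.32801718,0.60487361,-0.08397992],[-0.68770815,-0.37498733,0.6216446,-0.70933608],[0.02290983,-0.8670578,-0.49768053,0.63883439]]))}
def ray(c,u,v,z):
    f,cx,cy,T=C[c]; d=T[:,:3]@np.array([(u-cx)/f,(v-cy)/f,1]); o=T[:,3]; return o+d*(z-o[2])/d[2]
def proj(c,p):
    f,cx,cy,T=C[c]; q=T[:,:3].T@(np.asarray(p)-T[:,3]); return q[:2]/q[2]*f+[cx,cy]
def save(c,name,crop=None,k=1):
    s=arm.snapshot(c)['image'][:,:,::-1]
    if crop: s=s[crop[2]:crop[3],crop[0]:crop[1]]
    cv2.imwrite(f'pics/{name}.png',cv2.resize(s,None,fx=k,fy=k,interpolation=cv2.INTER_CUBIC))
E
python3 - <<'E'
from h import *
np.set_printoptions(precision=4,suppress=True)
def st(P):
    P=np.array(P); print(P[:,:2].tolist() and P[:,:2]); 
    print(' c',P.mean(0)[:2],'sides',[round(float(np.linalg.norm(P[i]-P[i-1])),4) for i in range(4)])
    f=P[0]-P[3]; r=P[1]-P[2]; print(' yaw long(x dir)',np.arctan2(*(f+r)[1::-1]),' from y', np.arctan2(*((P[0]-P[1])+(P[3]-P[2]))[1::-1])-np.pi/2)
top=[(160,178),(492,92),(560,330),(218,418)]
st([ray('top',320+(u+.5)/6-.5,155+(v+.5)/6-.5,.0665) for u,v in top])
# side: rearleft, rearright, frontright, frontleft
sd=[(285,60),(690,205),(545,362),(120,200)]
st([ray('side',300+(u+.5)/7-.5,200+(v+.5)/7-.5,.0665) for u,v in sd])
tb=[(345,405),(440,393),(460,462),(368,490)]
st([ray('top',320+(u+.5)/6-.5,155+(v+.5)/6-.5,.052) for u,v in tb])
sb=[(250,305),(362,350),(300,418),(188,370)]
st([ray('side',300+(u+.5)/7-.5,200+(v+.5)/7-.5,.052) for u,v in sb])
print('finial',ray('top',320.7,222,.05),'dish',ray('top',318,257,.013),'side',ray('side',291,233,0.0))
E
```

```text
[[ 0.6176 -0.0801]
 [ 0.6519 -0.2262]
 [ 0.5472 -0.2514]
 [ 0.5127 -0.1019]]
 c [ 0.5823 -0.1649] sides [0.1071, 0.1501, 0.1077, 0.1534]
 yaw long(x dir) 0.2210122002539013  from y 0.2287724452517601
[[ 0.6171 -0.0836]
 [ 0.6501 -0.2299]
 [ 0.5511 -0.2523]
 [ 0.5162 -0.1076]]
 c [ 0.5836 -0.1683] sides [0.1037, 0.15, 0.1015, 0.1488]
 yaw long(x dir) 0.22815272623077973  from y 0.22895611413877814
[[ 0.5175 -0.159 ]
 [ 0.5218 -0.2008]
 [ 0.4915 -0.2084]
 [ 0.4803 -0.1677]]
 c [ 0.5028 -0.184 ] sides [0.0383, 0.042, 0.0312, 0.0422]
 yaw long(x dir) 0.23586566190933422  from y 0.1850015505632705
[[ 0.5214 -0.1608]
 [ 0.5302 -0.1996]
 [ 0.4918 -0.21  ]
 [ 0.4836 -0.1715]]
 c [ 0.5067 -0.1855] sides [0.0393, 0.0398, 0.0398, 0.0394]
 yaw long(x dir) 0.27037660877946035  from y 0.21564521058803088
finial [ 0.5214 -0.0113  0.05  ] dish [ 0.4293 -0.0024  0.013 ] side [ 0.5246 -0.0114  0.    ]
```

```bash
cat >> h.py <<'E'
YAW=0.228; CEN=np.array([0.583,-0.1665,0]); X=np.array([np.cos(YAW),np.sin(YAW),0]); Z=np.array([0,0,1.])
HIN=CEN+.055*X+.0605*Z; OH=0.011
def tcp(tip,pitch): # TCP for fingertip centre at tip, tool in case x-z plane, pitched down
    return tip-OH*(np.cos(pitch)*X-np.sin(pitch)*Z)
def lidpt(th,L,off=0): # point on underside, off = clearance toward robot
    return HIN+L*(-np.cos(th)*X+np.sin(th)*Z)+off*(-np.sin(th)*X-np.cos(th)*Z)
E
python3 - <<'E'
from h import *
np.set_printoptions(precision=3,suppress=True)
for r in (1.5708,-1.5708):
  for p in (1.57,1.2,1.0):
    t=CEN-.091*X+.08*Z; print('press',r,p,arm.ik(tcp(t,p),[r,p,YAW]))
  for p in (-.3,0,.3,.6,.8):
    for th in (.9,1.2,1.5,1.75):
      q=arm.ik(tcp(lidpt(th,.098),p),[r,p,YAW]); print(r,p,th,q)
E
```

```text
press 1.5708 1.57 [-0.482  0.381 -0.324  0.865  0.001  2.431]
press 1.5708 1.2 [-0.649  0.196 -0.668  0.463  0.282  2.299]
press 1.5708 1.0 [-0.756  0.154 -0.833  0.242  0.467  2.239]
1.5708 -0.3 0.9 None
1.5708 -0.3 1.2 None
1.5708 -0.3 1.5 None
1.5708 -0.3 1.75 None
1.5708 0 0.9 None
1.5708 0 1.2 None
1.5708 0 1.5 None
1.5708 0 1.75 None
1.5708 0.3 0.9 None
1.5708 0.3 1.2 None
1.5708 0.3 1.5 None
1.5708 0.3 1.75 None
1.5708 0.6 0.9 [-0.764  0.191 -0.994 -0.289  0.762  2.429]
1.5708 0.6 1.2 [-0.711  0.186 -0.949 -0.276  0.729  2.484]
1.5708 0.6 1.5 [-0.658  0.207 -0.905 -0.288  0.693  2.537]
1.5708 0.6 1.75 [-0.616  0.24  -0.872 -0.313  0.664  2.576]
1.5708 0.8 0.9 [-0.684  0.144 -0.819  0.07   0.583  2.395]
1.5708 0.8 1.2 [-0.638  0.151 -0.766  0.092  0.559  2.441]
1.5708 0.8 1.5 [-0.59   0.178 -0.715  0.091  0.534  2.488]
1.5708 0.8 1.75 [-0.553  0.213 -0.679  0.075  0.513  2.523]
press -1.5708 1.57 [-0.482  0.381 -0.324  0.865  0.001 -0.71 ]
press -1.5708 1.2 [-0.649  0.196 -0.668  0.463  0.282 -0.842]
press -1.5708 1.0 [-0.756  0.154 -0.833  0.242  0.467 -0.902]
-1.5708 -0.3 0.9 None
-1.5708 -0.3 1.2 None
-1.5708 -0.3 1.5 None
-1.5708 -0.3 1.75 None
-1.5708 0 0.9 None
-1.5708 0 1.2 None
-1.5708 0 1.5 None
-1.5708 0 1.75 None
-1.5708 0.3 0.9 None
-1.5708 0.3 1.2 None
-1.5708 0.3 1.5 None
-1.5708 0.3 1.75 None
-1.5708 0.6 0.9 [-0.764  0.191 -0.994 -0.289  0.762 -0.712]
-1.5708 0.6 1.2 [-0.711  0.186 -0.949 -0.276  0.729 -0.658]
-1.5708 0.6 1.5 [-0.658  0.207 -0.905 -0.288  0.693 -0.605]
-1.5708 0.6 1.75 [-0.616  0.24  -0.872 -0.313  0.664 -0.565]
-1.5708 0.8 0.9 [-0.684  0.144 -0.819  0.07   0.583 -0.747]
-1.5708 0.8 1.2 [-0.638  0.151 -0.766  0.092  0.559 -0.7  ]
-1.5708 0.8 1.5 [-0.59   0.178 -0.715  0.091  0.534 -0.654]
-1.5708 0.8 1.75 [-0.553  0.213 -0.679  0.075  0.513 -0.618]
```

```bash
python3 - <<'E'
from h import *
np.set_printoptions(precision=4,suppress=True)
O=[1.5708,1.2,YAW]
arm.move_gripper(0.0)
arm.move_to(tcp(CEN-.095*X+.16*Z,1.2),O)
arm.line_to(tcp(CEN-.088*X+.066*Z,1.2),0.15)
print(arm.read_t(),arm.read_tool_pos(),arm.read_finger_gap(),arm.read_wrist_force())
save('side','s1',(280,420,170,280),5); save('top','t1',(320,440,155,255),6)
E
```

```text
4.4917 [ 0.4939 -0.1874  0.0768] 0.0016014558201851627 [-0.4028 -0.8171  0.2201]
```

View pics/s1.png

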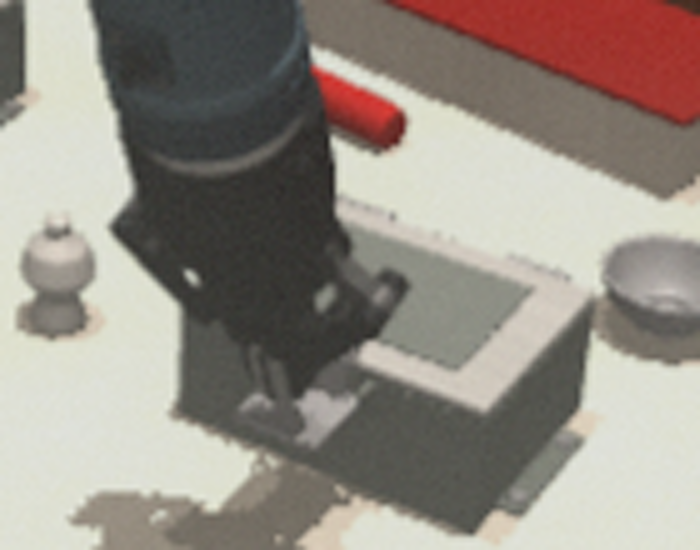

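View pics/t1.png

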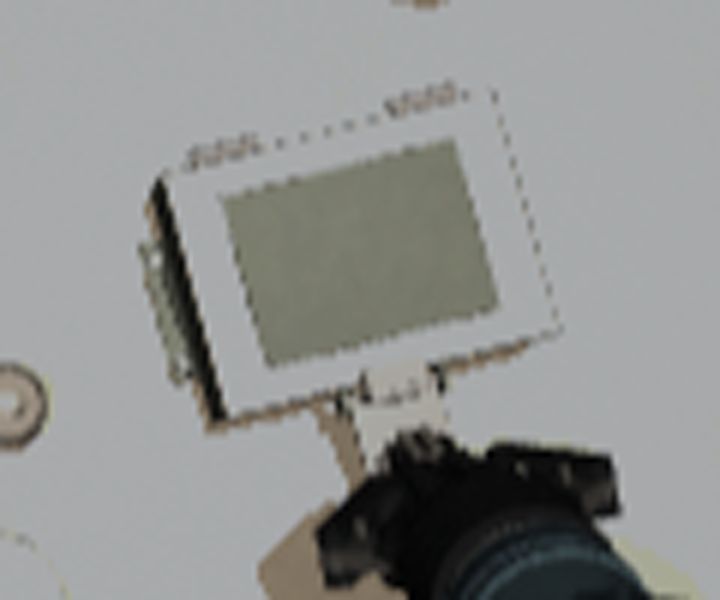

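The shut fingertips hang just above the tab, at about (290,430) in the side crop and (425,450) in the top crop. The body is clear of the lid. I'll press now.

```bash
python3 - <<'E'
from h import *
np.set_printoptions(precision=3,suppress=True)
f0=arm.read_wrist_force()
for z in [.060,.057,.054,.052,.050,.048,.046,.044,.0425,.041,.040,.039]:
    arm.line_to(tcp(CEN-.088*X+z*Z,1.2),0.03)
    f=arm.read_wrist_force()-f0; print(z,arm.read_tool_pos()[2],f,round(arm.read_t(),2))
    if abs(f[2])>7: break
arm.wait(1.0)
print(arm.read_wrist_force()-f0,arm.read_t())
save('side','s2',(280,420,150,280),4)
E
```

```text
0.06 0.07011218649215774 [-0.52  -0.786  1.232] 4.94
0.057 0.06698455334021695 [ 0.446 -1.039 -0.236] 5.19
0.054 0.06419793598496347 [-0.362 -0.483  0.834] 5.44
0.052 0.062287257435698615 [-0.307 -0.901  1.403] 5.69
0.05 0.06030729373525152 [ 0.173 -1.806  1.886] 5.94
0.048 0.05829089613920853 [ 1.622 -1.046  1.79 ] 6.19
0.046 0.056325539167396625 [ 1.307 -0.975  3.132] 6.44
0.044 0.05435181833492175 [ 1.508 -0.209  3.747] 6.69
0.0425 0.052831470255339144 [ 0.894 -0.843  4.637] 6.94
0.041 0.0515526341752594 [ 0.523 -0.308  6.423] 7.19
0.04 0.0512826513938162 [-3.102  0.283 13.445] 7.44
[-3.674  0.231 13.343] 8.4417
```

View pics/s2.png

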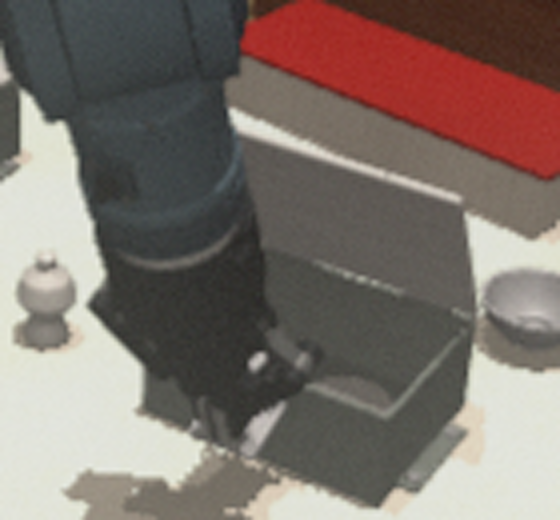

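The tab reached its stop and the lid has sprung up. I'll withdraw along the tool axis and measure the lid.

```bash
python3 - <<'E'
from h import *
np.set_printoptions(precision=3,suppress=True)
arm.line_to(tcp(CEN-.088*X+.041*Z-.04*(np.cos(1.2)*X-np.sin(1.2)*Z),1.2),0.12)
arm.line_to(tcp(CEN-.17*X+.12*Z,1.2),0.2)
print(arm.read_t())
save('side','s3',(280,420,150,280),5); save('top','t3',(320,440,135,235),6)
E
```

```text
9.5333
```

View pics/s3.png

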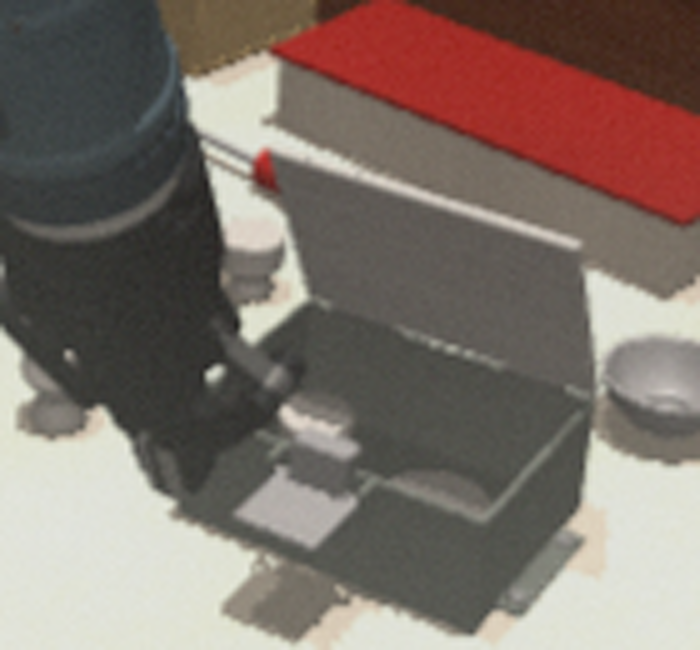

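View pics/t3.png

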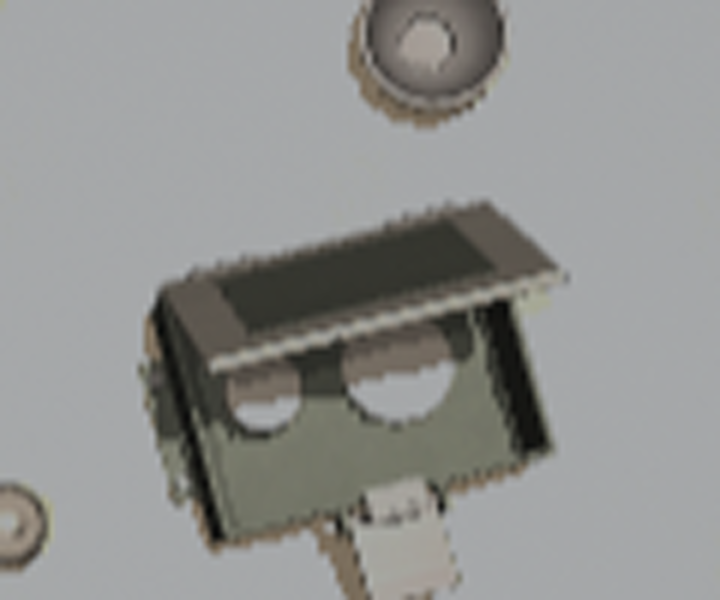

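The lid stands partway up. Its front edge runs (275,158)–(580,245) in the side crop and (212,368)–(562,282) in the top crop. I'll triangulate it.

```bash
cat >> h.py <<'E'
def tri(pt,ps):
    M=[];b=[]
    for c,p in (('top',pt),('side',ps)):
        f,cx,cy,T=C[c]; d=T[:,:3]@np.array([(p[0]-cx)/f,(p[1]-cy)/f,1]); d/=np.linalg.norm(d); A=np.eye(3)-np.outer(d,d); M.append(A); b.append(A@T[:,3])
    x,r,_,_=np.linalg.lstsq(np.vstack(M),np.hstack(b),rcond=None); return x,np.sqrt(r)
def loc(p):
    e=p-HIN; a=-e@X; z=e[2]; return 'th %.3f L %.4f lat %.4f'%(np.arctan2(z,a),np.hypot(a,z),e@np.cross(Z,X))
E
python3 - <<'E'
from h import *
for t,s in (((212,366),(272,158)),((562,280),(580,245))):
    p,r=tri((320+t[0]/6,135+t[1]/6),(280+s[0]/5,150+s[1]/5)); print(p,r,loc(p))
print(arm.ik(tcp(lidpt(1.1,.098,.03),.6),[1.5708,.6,YAW]))
E
```

```text
[ 0.57840724 -0.09473643  0.15622086] [0.00123976] th 1.146 L 0.1050 lat 0.0709
[ 0.61045063 -0.23765982  0.16182116] [0.0038275] th 1.158 L 0.1106 lat -0.0755
[-0.78577421  0.18645109 -1.00762392 -0.28117612  0.77619911  2.40514327]
```

```bash
python3 - <<'E'
from h import *
P=.6;O=[1.5708,P,YAW]
d=np.cos(P)*X-np.sin(P)*Z; up=np.sin(P)*X+np.cos(P)*Z
def pose(th,extra=0):
    n=np.sin(th)*X+np.cos(th)*Z
    return tcp(lidpt(th,.092,.011*(up@n)+extra),P)
s=pose(1.15,.03)
arm.move_to(s-.05*d,O)
arm.line_to(s,0.12)
f0=arm.read_wrist_force(); print(arm.read_t(),f0)
arm.line_to(pose(1.15,.008),0.06)
th=1.15
while th<1.80:
    arm.line_to(pose(th),0.05)
    n=np.sin(th)*X+np.cos(th)*Z; f=arm.read_wrist_force()-f0
    print(round(th,2),'reaction',round(-f@n,2),np.round(f,2),round(arm.read_t(),2))
    if -f@n>7: break
    th+=.06 if th<1.6 else .025
save('side','s4',(280,440,130,280),5); 
E
```

```text
10.9167 [-0.50112923 -0.21610232  0.37869931]
1.15 reaction 0.62 [-0.65 -0.52  0.16] 11.74
1.21 reaction -0.52 [ 0.77  0.21 -0.65] 12.01
1.27 reaction 0.01 [ 0.3   0.56 -1.38] 12.28
1.33 reaction -0.06 [ 0.03  0.31 -0.19] 12.54
1.39 reaction -0.59 [ 0.58  0.45 -0.33] 12.81
1.45 reaction -0.25 [ 0.26  0.   -0.03] 13.07
1.51 reaction -0.84 [ 0.97 -0.44 -0.17] 13.35
1.57 reaction -0.15 [ 0.09  0.28 -0.95] 13.62
1.63 reaction -0.99 [0.91 0.52 0.34] 13.9
1.66 reaction 0.19 [-0.03 -0.62  0.17] 14.15
1.68 reaction -0.25 [ 0.43 -0.28  0.96] 14.4
1.71 reaction -0.89 [ 0.76  0.58 -0.23] 14.65
1.73 reaction -0.33 [ 0.15 -0.14 -1.39] 14.9
1.75 reaction -1.28 [1.44 0.21 0.78] 15.15
1.78 reaction 9.39 [-8.69 -1.35  3.89] 15.4
```

View pics/s4.png

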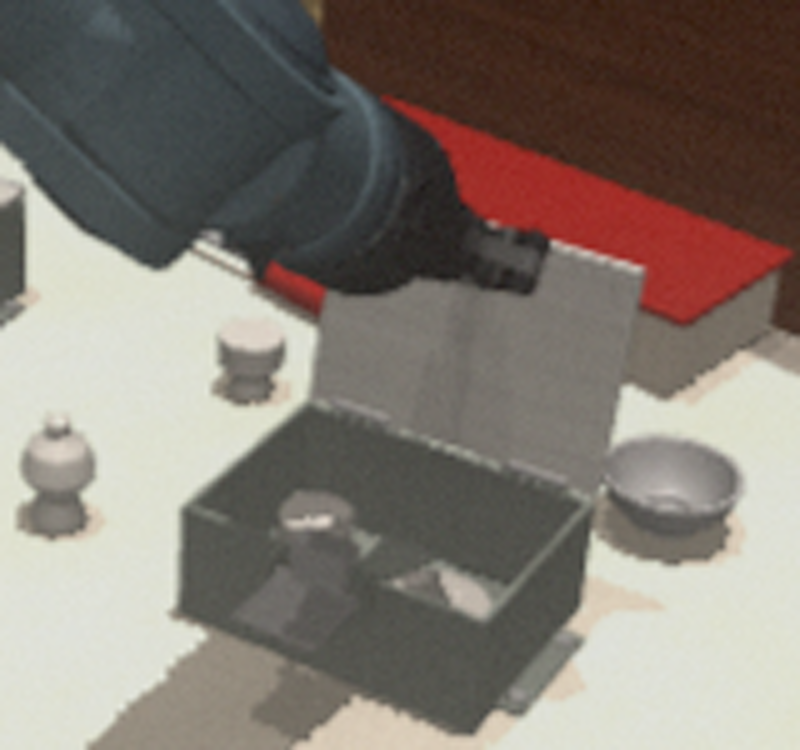

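The side crop shows the lid pushed past upright, with the force jump at the expected stop angle. I'll withdraw and check.

```bash
python3 - <<'E'
from h import *
P=.6; d=np.cos(P)*X-np.sin(P)*Z
p=arm.read_tool_pos()
arm.line_to(p-.03*X,0.1)
arm.line_to(p-.12*d,0.2)
arm.line_to(p-.22*X+.12*Z,0.25)
print(arm.read_t(),arm.read_tool_pos(),arm.read_wrist_force())
save('side','s5',(280,440,130,280),5); save('top','t5',(310,440,130,230),6); save('side','s5f'); save('top','t5f')
E
```

```text
17.25 [ 0.42783934 -0.20264678  0.27653641] [-0.7627556   0.65150224 -0.47944332]
```

View pics/s5.png

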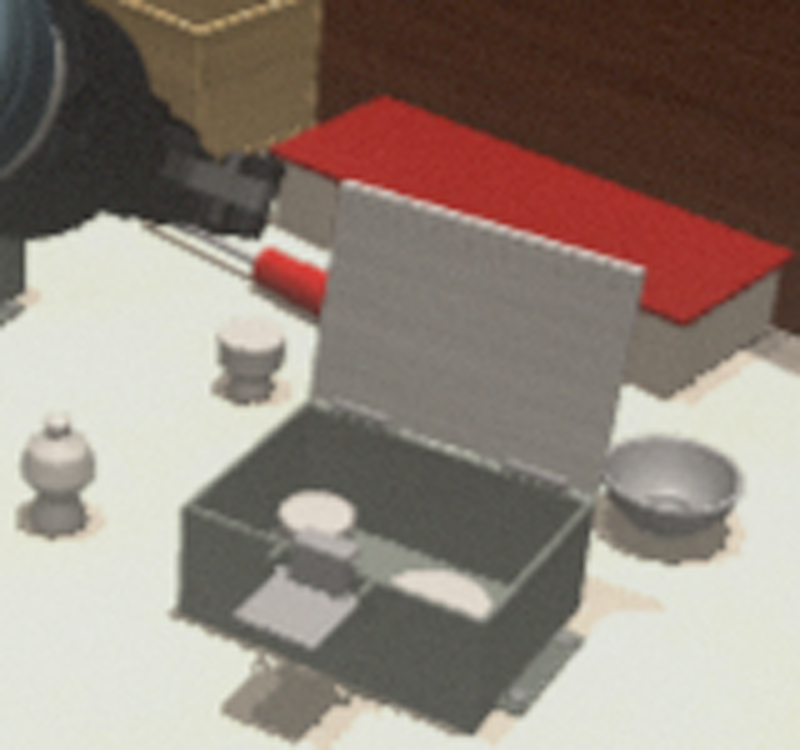

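View pics/t5.png

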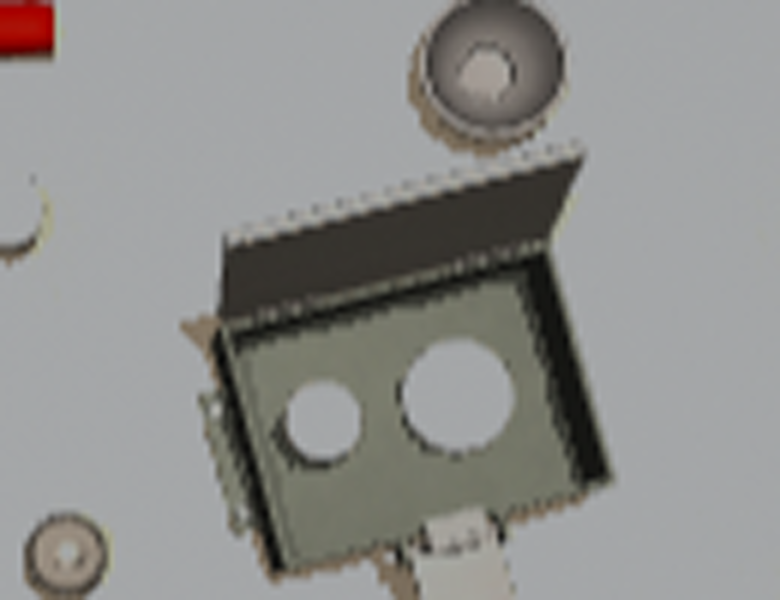

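View pics/t5f.png

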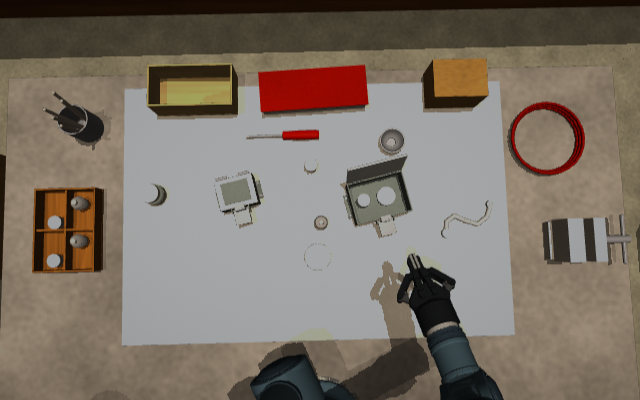

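The lid stands leaning back. Its top edge runs (345,185)–(643,270) in the side crop and (228,243)–(582,155) in the top crop. Nothing else appears moved. I'll measure the angle, compare with the first picture and check clearances.

```bash
python3 - <<'E'
from h import *
for t,s in (((227,244),(343,186)),((582,158),(643,272))):
    p,r=tri((310+t[0]/6,130+t[1]/6),(280+s[0]/5,130+s[1]/5)); print(p,r,loc(p))
a=cv2.imread('pics/top0.png').astype(int);b=cv2.imread('pics/t5f.png').astype(int)
m=(abs(a-b).max(2)>40).astype(np.uint8)
n,_,st,_=cv2.connectedComponentsWithStats(m,connectivity=8)
print([s.tolist() for s in st[1:] if s[4]>6])
E
```

```text
[ 0.63997465 -0.0785093   0.16551435] [0.0027363] th 1.763 L 0.1070 lat 0.0728
[ 0.67174742 -0.22309419  0.16803484] [0.0042109] th 1.743 L 0.1091 lat -0.0752
[[340, 156, 72, 68, 1901], [376, 187, 20, 18, 267], [340, 253, 164, 147, 11160], [250, 342, 70, 58, 2577], [5, 363, 166, 37, 2685], [316, 382, 7, 10, 38], [327, 387, 11, 6, 29], [297, 390, 5, 9, 16], [289, 392, 11, 8, 42], [228, 396, 9, 4, 19], [306, 398, 9, 2, 12]]
```

Lid at about 1.75 rad. Only the big case, the arm and its shadow have changed in the picture. Handing in.

```bash
python3 -c "
from plant import arm
arm.sign_off(); print(arm.read_t())"
```

```text
the job is handed in; nothing more can be done
the job is handed in; nothing more can be done
```

The larger case is open, with its lid pushed back against its stop and left standing. I handed the job in at about 17.3 s of the 40 s allowed.

- **Tab:** I pressed it down with the shut fingertips until it reached its stop. The force peaked at about 13 N there, more than the 4 to 5 N needed. The lid sprang up to about 1.15 rad, and the hook returned to rest once I withdrew.
- **Lid:** I pushed it back along its arc from the underside. It resisted very little until about 1.75 rad, where the force rose to about 9 N at the stop, and I pulled away.
- **Final check:** Both corners of the lid's front edge, measured across the two cameras after withdrawing, gave 1.76 and 1.74 rad against a stop at 1.75. The sight lines missed each other by 3 to 4 mm, so the angle is only good to about 0.03 rad.
- **Everything else:** Comparing the first and last top pictures, only the big case, the arm and its shadow changed. The smaller case is still shut. The cup and dish inside the big case looked to be in the same places before and after the lid push, by eye only. The wrist force was back to its noise level with the arm well clear.

No check failed.

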